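# Swing the inspection lamp over a vacuum tee and wind its timer

## Task

Set up the lamp inspection of the steel pipe tee that stands on the rubber mat: swing the lamp arm round until the lamp head is centred above the tee, and wind the timer's wing key clockwise, in repeated partial turns, until it is fully wound. Leave the tee standing where it is and do not disturb the other things on the bench.

Things in the scene. Friction and masses are not known exactly. Their poses are not given: they have to be found in the camera images.
- lamp_hinge (a point): point on the upright axis of the lamp stand, 190 mm above the bench, in the middle of the lamp arm's hinge. The stand is a steel post 26 mm thick on a round grey foot of 140 mm diameter, fixed to the bench; the hinge barrel's top is at 213 mm.
- lamp_knob (a point): grip point on the axis of the upright black round knob (30 mm diameter, from 211 to 256 mm above the bench) in the middle of the lamp head's top; the point is 235 mm above the bench, 260 mm from the hinge axis. Its x axis points to the hinge. Lamp head: round white shade 124 mm wide, from 160 to 205 mm above the bench, on a flat aluminium arm at 183 to 197 mm.
- lamp_lens (a point): middle of the round glass in the lamp head's underside, 160 mm above the bench, straight below the knob
- lamp (a joint): swing of the lamp arm about the upright post, rad, growing counter-clockwise seen from above, from -1.2 to 1.2; stiff hinge, stays where it is left (about 2 N at the knob moves it)
- tee: loose steel pipe tee (vacuum fitting) standing upright on its branch: foot flange 55 mm wide, a level tube 120 mm long along its y axis with 55 mm end flanges, 96 mm tall; origin in the middle of the foot's underside, z up; about 0.45 kg. It stands on the rubber mat (180 x 150 x 4 mm, fixed), 248 to 272 mm from the lamp's hinge axis.
- key_grip (a point): grip point on the upright axis of the timer's steel wing key, 85 mm above the bench. The wing is a flat bar 66 mm long (this point's x), 12 mm thick (y), from 63 to 99 mm above the bench; a black pointer under it shows its -x end. The timer is a fixed grey box 130 x 130 x 50 mm; its low steel pin (6 mm high, 52 mm from the axis) is where the pointer ends when fully wound.
- timer_key (a joint): how far the key is wound, rad: 0 unwound, 2.6 fully wound, at a hard stop; grows as the key is turned clockwise seen from above. A light spring works against it, but a ratchet-like friction keeps it where it is let go (about 0.15 N m turns it).
- bin: bystander: loose blue open parts bin 150 x 110 x 70 mm with small steel fittings in it; origin in the middle of its underside
- blank: bystander: loose aluminium blank flange, a disc 88 mm wide and 16 mm thick; origin in the middle of its underside
- wrench: bystander: loose steel wrench 180 mm long, lying flat; origin in the middle of its underside
There are look-alikes about, which are no part of the job. Of the things that look like the part that bears key_grip, the larger one is meant. Leave any brown look-alike of the tee alone.

How it is judged:
At the end, for the whole second after the job is handed in: The middle of the lamp head is within 30 mm, seen from above, of the middle of the tee and the arm is at rest; the timer key is wound to at least 2.35 of its 2.6 rad and stays so; the tee stands upright (within 0.1 rad) within 20 mm of where it started (horizontal distance between lamp_lens and tee below 0.03 m and velocity of joint lamp between -0.05 and 0.05 rad/s and value of joint timer_key above 2.35 rad and distance of tee from where it was at the start of the episode below 0.02 m and angle between tee's own z axis and vertical below 0.1 rad); the robot touches nothing.
It fails at once if the tee is tipped by more than 0.4 rad (angle between tee's own z axis and vertical above 0.4 rad).
It fails at once if the bin, the blank flange or the wrench is moved by more than 30 mm (distance of any of bin, blank, wrench from where it was at the start of the episode above 0.03 m).
It also fails if it takes over 70 s, if anything falls off the work surface, if the arm or the gripper's body presses on something with over 40 N, if the wrist force passes 120 N, or if a joint passes its speed limit or range.

## Robot

A 6-joint arm with a two-finger parallel gripper is mounted at the origin on the work surface. World frame = base frame: x ahead of the robot, y to its left, z up, the work surface at z = 0. Lengths are in m, angles in rad, forces in N, time in s.
With the tool pointing down it reaches from about 0.35 to 0.85 m from the base axis. Payload 8.1 kg.
Tool frame: the origin (TCP) lies on the centre line of the jaws, within the pads' length; the fingertips stand 17 mm ahead of it and the grasp point (between the pads) lies 2 mm behind it; z points along the fingers, y is the line along which they close (so a half turn about z gives the same grasp; the last joint's range is limited). The gripper opens to 93 mm and grips with 3 to 60 N. Pads are 15 mm wide; open, the fingers measure 128 mm over their backs; the gripper's body (75 mm by 188 mm) begins 65 mm behind the grasp point.
Start: joints at [-1.244, 0.13, 1.488, -0, 1.523, -0.085], TCP at [0.24, -0.55, 0.236] pointing down, gripper open.
Joint ranges: [-2.96, 2.96], [-0.89, 2.26], [0.02, 2.5], [-1.34, 4.48], [0, 2.73], [-2.66, 2.66]. Speed limits (rad/s): [2.39, 2.39, 2.79, 3.14, 3.14, 3.14].

## Interface

Orientations are given as a rotation vector (axis times angle).
In Python, from plant import telemetry, viewer, order gives the robot as it stands.
- The arm moves only by the tool send_rows, never from a script. Its argument "plan" is a list that holds one entry, the list of rows, each a list of 5 numbers: the closure, from -1 (fully open) to 1 (shut), then the shift along the world's x, y, z normalised to -1 to 1, where 1 is 0.2 m, then the turn about the world's z normalised to -1 to 1, where 1 is 60 degrees. A call has 1 to 20 rows; each row is the pose to reach, as a shift and turn from the pose commanded when the call began; what a row does not reach only later rows make up. A row lasts 1/12 s, in which the tool goes at most 41.7 mm and 7.16 degrees, less where a joint would pass 70% of its speed; a pose out of reach is approached as far as the arm can. A call with a number of a shift or a turn outside -1 to 1 is refused whole. A call with a gripper value outside its range is refused whole. The fingers move at their own pace and stop on an object; "force" is the grip in N (left out, the last holds). Time passes only in rows, so rows that repeat a pose let the fingers close. It gives the time, the measured TCP pose, the force, the opening and the grip force at its end, in the units of the state.
- telemetry.read_state(): the state, without advancing time (a new reading comes with each control period).
- viewer.read_camera(name): name is "side" or "top"; returns (picture, depth): 420x560x3 uint8, blue, green, red; 420x560 float32, m along the optical axis (not along the pixel's ray), 0 where there is no reading.
- viewer.calibration(name): a dict with "camera_matrix" (3x3 intrinsics, pixels), "dist_coeffs" ([k1, k2, p1, p2, k3] as OpenCV has them; the pictures are not rectified), "extrinsics" (4x4, takes a point from camera to world coordinates). Camera axes: x right, y up, looking along -z (the intrinsics and any distortion apply to the point x, -y, -z); pixel columns grow to the right and rows downward; lengths in m; the calibration is good to about 2 mm. A picture is of the moment at which its call begins. calibration takes no time and is no camera call.
- order.close_job(): hands the job in; it is judged then, once.
The state is a dict: "t": time; "q": joint angles; "dq": joint speeds; "joint_torque": joint torques, N m; "tool_pos": TCP position; "orientation": TCP orientation; "force": force on the tool from outside, world axes, zero at the start; "wrist_torque": the same for the moment, N m; "opening": finger opening in m; "gripper_force": force on a finger pad.
Only numpy, scipy, OpenCV 4.12 (cv2) and the standard library are available. Lean on these libraries where they do the work, as an engineer would, in place of code of your own. Each camera call takes 0.05 s, during which the arm holds its last target. There are 200 camera calls.

## Working session

There is one attempt and no reset: what is moved stays moved. The work goes in short steps, Python scripts to look and compute and a tool call to move; the robot and the scene stay as the last step left them, time stands still between calls to the robot, and variables do not carry over. Pictures are saved under pics/ and viewed, at most 10 in all, crops included, and the job is handed in when it is done.

Besides the shell and the picture viewer there is one more tool, called after "Emit:" by a JSON object that holds its "fn" and its "kwargs", one argument or row to a line. send_rows: Moves the arm, as the interface text tells. Scaled input: -1 to 1 covers 0.2 m each way for a shift and 60 degrees each way for a turn. Its arguments: {"type":"object","properties":{"plan":{"type":"array"},"force":{"type":"number"}},"required":["plan"]}

```bash
ls; mkdir -p pics
cat > h.py <<'E'
import numpy as np, cv2
from plant import telemetry, viewer, order
def snap(name, fn=None):
    im,d=viewer.read_camera(name)
    im=np.array(im);d=np.array(d)
    np.savez(f'{name}.npz',im=im,d=d)
    if fn: cv2.imwrite('pics/'+fn,im)
    return im,d
def rays(name,px):
    c=viewer.calibration(name);K=np.array(c['camera_matrix'],float);D=np.array(c['dist_coeffs'],float);T=np.array(c['extrinsics'],float)
    u=cv2.undistortPoints(np.array(px,float).reshape(-1,1,2),K,D).reshape(-1,2)
    v=np.c_[u[:,0],-u[:,1],-np.ones(len(u))]
    return T[:3,3],v@T[:3,:3].T
def plane(name,px,z):
    o,v=rays(name,px); return o+v*((z-o[2])/v[:,2])[:,None]
def cloud(name,d):
    h,w=d.shape;uu,vv=np.meshgrid(np.arange(w),np.arange(h))
    o,v=rays(name,np.c_[uu.ravel(),vv.ravel()])
    return (o+v*d.ravel()[:,None]).reshape(h,w,3)
E
python3 - <<'E'
from h import *
print(telemetry.read_state())
for n in('top','side'):
    snap(n,n+'0.png'); c=viewer.calibration(n); print(c)
E
```

```text
pics
{'t': 0.0, 'q': array([-1.24442144e+00,  1.31133356e-01,  1.48927101e+00,  1.52088922e-05,
        1.52299591e+00, -8.54301830e-02]), 'dq': array([ 0.00019157,  0.00094662,  0.00081452,  0.00093252, -0.00032244,
        0.00038655]), 'joint_torque': array([ 4.08793712e-03, -5.59840715e+01, -4.91755521e+01,  7.70127657e-02,
        3.52830626e-02, -1.38209848e-04]), 'tool_pos': array([ 0.23999579, -0.54932899,  0.23460857]), 'orientation': array([-3.07347417e+00, -6.41932451e-01,  3.17372424e-04]), 'force': array([-0.18189352,  0.0499028 ,  1.04078961]), 'wrist_torque': array([ 0.02821967, -0.00734646, -0.00872662]), 'gripper_force': 0.0, 'opening': 0.09301742898881458}
{'camera_matrix': array([[511.54262547,   0.        , 278.10329958],
       [  0.        , 511.54262547, 213.41171183],
       [  0.        ,   0.        ,   1.        ]]), 'dist_coeffs': array([-0.15415821,  0.        ,  0.        ,  0.        ,  0.        ]), 'extrinsics': array([[-0.02312533,  0.98855898, -0.14905156,  0.39531322],
       [-0.99968404, -0.02139669,  0.01319094,  0.0178144 ],
       [ 0.00985082,  0.14930952,  0.98874144,  1.56359626],
       [ 0.        ,  0.        ,  0.        ,  1.        ]])}
{'camera_matrix': array([[439.12494114,   0.        , 280.07567684],
       [  0.        , 439.12494114, 213.4670121 ],
       [  0.        ,   0.        ,   1.        ]]), 'dist_coeffs': array([-0.07021798,  0.        ,  0.        ,  0.        ,  0.        ]), 'extrinsics': array([[-0.68098235,  0.4810234 , -0.55215897, -0.11296061],
       [-0.73228061, -0.45276521,  0.50869319,  0.65001136],
       [-0.00530504,  0.75074639,  0.66056923,  1.001157  ],
       [ 0.        ,  0.        ,  0.        ,  1.        ]])}
```

View pics/top0.png

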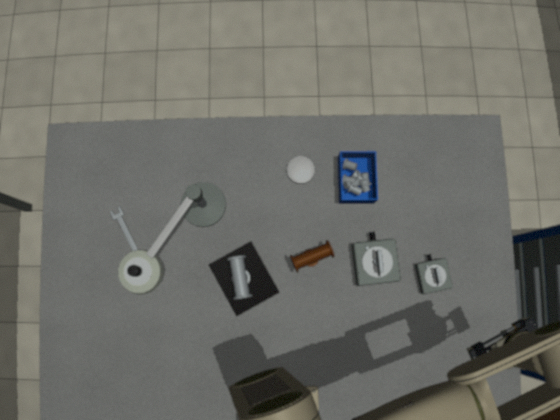

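View pics/side0.png

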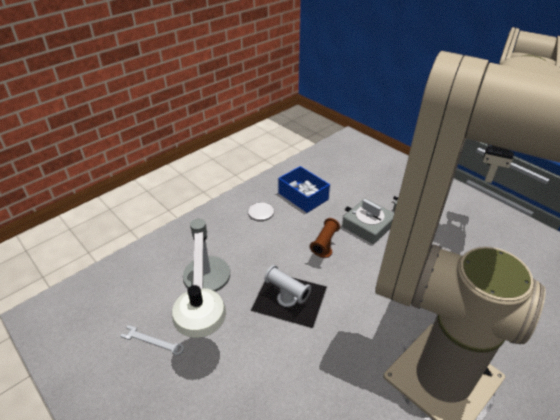

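The top view shows the lamp stand at (195,192), the knob at (134,270), the steel tee at (240,277) on the mat, the large timer at (376,261) and the small look-alike at (434,275). The bin is at (357,177), the blank at (301,169) and the wrench at (125,230).

```bash
cat > m.py <<'E'
from h import *
def fit(P):
    P=np.asarray(P)[:,:2].astype(np.float32); return cv2.minAreaRect(P)
if __name__=='__main__':
    S=np.load('top.npz'); im=S['im'];d=S['d'];C=cloud('top',d)
    def sel(box,z0,z1):
        x0,y0,x1,y1=box; Q=C[y0:y1,x0:x1].reshape(-1,3); Q=Q[d[y0:y1,x0:x1].ravel()>0]
        return Q[(Q[:,2]>z0)&(Q[:,2]<z1)]
    for nm,b,z0,z1 in [('barrel',(180,178,212,208),.205,.22),('foot',(180,178,230,228),.003,.05),('knob',(115,250,155,290),.245,.262),('shade',(110,245,165,300),.195,.21),
      ('tee',(222,245,262,308),.055,.11),('key',(355,240,397,285),.09,.11),('keyall',(355,240,397,285),.07,.11),('box',(350,230,402,290),.044,.056),('bin',(330,145,385,210),.06,.08),('blank',(280,150,320,190),.012,.02)]:
        P=sel(b,z0,z1)
        if len(P)>3: print(nm,len(P),P.mean(0).round(4),[np.round(v,4) for v in fit(P)])
        else: print(nm,len(P))
    for n,b in (('timer',(345,225,405,295)),('tee',(205,235,285,320))):
        x0,y0,x1,y1=b; cr=im[y0:y1,x0:x1]; cv2.imwrite(f'pics/{n}0.png',cv2.resize(cr,None,fx=7,fy=7,interpolation=cv2.INTER_CUBIC))
    print('knob px->',plane('top',[(134,270)],.256), 'tee px',plane('top',[(240,277)],.09),'key',plane('top',[(377,262)],.099))
E
python3 m.py
```

```text
barrel 191 [0.6636 0.2276 0.2132] [array([0.6636, 0.2281]), array([0.0408, 0.041 ]), np.float64(13.4208)]
foot 1427 [0.6596 0.2163 0.0167] [array([0.6702, 0.2251]), array([0.1549, 0.1559]), np.float64(89.2261)]
knob 117 [0.4529 0.3778 0.2559] [array([0.4523, 0.3785]), array([0.0285, 0.0297]), np.float64(3.0835)]
shade 1109 [0.4572 0.3737 0.2025] [array([0.4617, 0.3783]), array([0.1124, 0.1306]), np.float64(85.0902)]
tee 599 [0.4361 0.1133 0.0894] [array([0.4353, 0.1139]), array([0.1206, 0.0532]), np.float64(9.0301)]
key 97 [ 0.4719 -0.2928  0.0989] [array([ 0.4722, -0.2922]), array([0.0616, 0.014 ]), np.float64(5.818)]
keyall 131 [ 0.4722 -0.2914  0.0945] [array([ 0.472, -0.29 ]), array([0.0616, 0.0185]), np.float64(5.818)]
box 1509 [ 0.472  -0.2907  0.0506] [array([ 0.4724, -0.2921]), array([0.1282, 0.1318]), np.float64(4.3684)]
bin 315 [ 0.7348 -0.2468  0.0687] [array([ 0.7321, -0.2468]), array([0.1138, 0.1517]), np.float64(89.0578)]
blank 428 [ 0.7652 -0.0758  0.0158] [array([ 0.7645, -0.0756]), array([0.0851, 0.0848]), np.float64(36.1108)]
knob px-> [[0.45326957 0.37441146 0.256     ]] tee px [[0.43550174 0.11163657 0.09      ]] key [[ 0.46840994 -0.28330362  0.099     ]]
```

View pics/timer0.png

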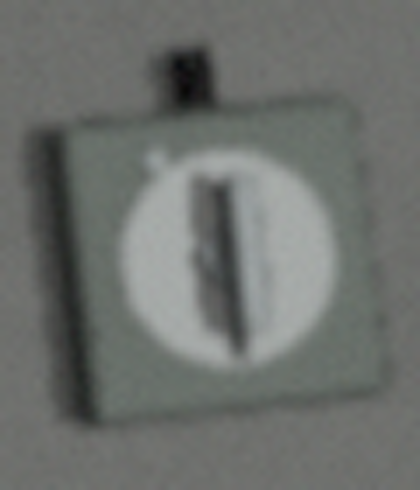

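The crop shows the wing lying almost along world x, with its pointer at the lower end (235,340). The stop pin is at upper left (158,160), so the key is unwound and the full wind is about 150° clockwise. Positions by depth:

| Thing | x (m) | y (m) |
|---|---|---|
| Key | 0.472 | -0.292 |
| Hinge | 0.664 | 0.228 |
| Knob | 0.4525 | 0.3785 |
| Tee | 0.4353 | 0.114 |

The lamp has to swing about +62°.

Emit:
{"fn": "send_rows", "kwargs": {
  "plan": [
    [[-1,0.5,0.5,0,-0.15],[-1,1,1,0,-0.297],[-1,1,1,0,-0.297],[-1,1,1,0,-0.297],[-1,1,1,0,-0.297],[-1,1,1,0,-0.297],[-1,1,1,0,-0.297],[-1,1,1,0,-0.297],[-1,1,1,0,-0.297]]
  ],
  "force": 25
}}

```text
t: 0.85
tool_pos: [0.4412, -0.3481, 0.2352]
orientation: [-3.137, -0.164, 0.001]
force: [0.1, -0.4, -0.3]
opening: 0.0934
gripper_force: 0.0
```

Emit:
{"fn": "send_rows", "kwargs": {
  "plan": [
    [[-1,0.16,0.29,0,0],[-1,0.16,0.29,0,0],[-1,0.16,0.29,-0.2,0],[-1,0.16,0.29,-0.4,0],[-1,0.16,0.29,-0.5,0],[-1,0.16,0.29,-0.5,0],[-1,0.16,0.29,-0.5,0],[-1,0.16,0.29,-0.5,0]]
  ]
}}

```text
t: 1.52
tool_pos: [0.4725, -0.2933, 0.1375]
orientation: [3.136, 0.156, 0.002]
force: [0.5, 0.1, 1.0]
opening: 0.093
gripper_force: 0.0
```

Run:
```python
from h import *
s=telemetry.read_state();print(s['t'],s['tool_pos'],s['orientation'],s['force'],s['q'])
im,d=snap('side'); cr=im[150:290,300:480]; cv2.imwrite('pics/s1.png',cv2.resize(cr,None,fx=4,fy=4,interpolation=cv2.INTER_CUBIC))
```

```text
1.5167 [ 0.4724637  -0.29333394  0.1374762 ] [3.13623092e+00 1.56137083e-01 2.37639959e-03] [0.50998495 0.09486464 0.97857527] [-6.47710397e-01  7.84550546e-02  1.72613900e+00 -1.64210140e-04
  1.33489011e+00  8.23636393e-01]
```

View pics/s1.png

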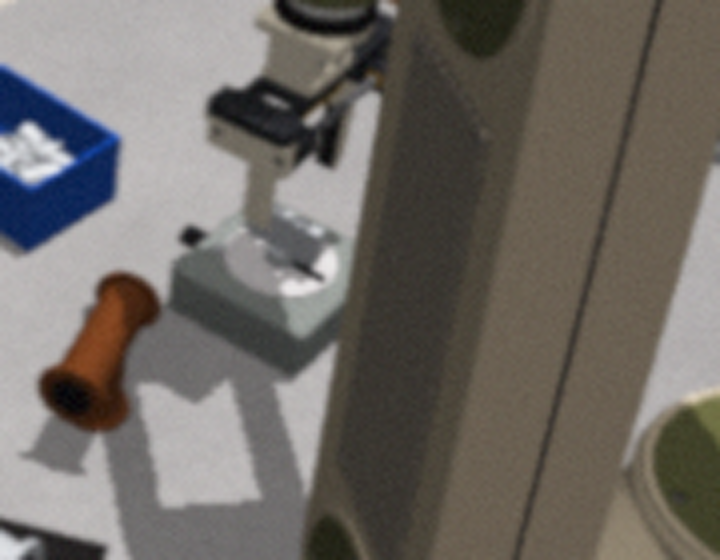

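The side view shows the gripper straddling the wing, with the black pointer at the wing's near (-x) end at crop pixel (310,270). Next I lower, grip and do the first partial turn.

Emit:
{"fn": "send_rows", "kwargs": {
  "plan": [
    [[-1,0,0,-0.14,0],[-1,0,0,-0.27,0],[-1,0,0,-0.27,0],[1,0,0,-0.27,0],[1,0,0,-0.27,0],[1,0,0,-0.27,0],[1,0,0,-0.27,0],[1,0,0,-0.27,0],[1,0,0,-0.27,0],[1,0,0,-0.27,0],[1,0,0,-0.27,0],[1,0,0,-0.27,0]]
  ]
}}

```text
t: 2.57
tool_pos: [0.4722, -0.2918, 0.0816]
orientation: [-3.138, -0.158, 0.0]
force: [-0.1, -0.8, -0.1]
opening: 0.0377
gripper_force: 0.0
```

Emit:
{"fn": "send_rows", "kwargs": {
  "plan": [
    [[1,0,0,0,-0.07],[1,0,0,0,-0.14],[1,0,0,0,-0.21],[1,0,0,0,-0.28],[1,0,0,0,-0.35],[1,0,0,0,-0.42]]
  ]
}}

```text
t: 3.07
tool_pos: [0.4722, -0.2932, 0.0823]
orientation: [3.093, -0.536, 0.001]
force: [-3.1, -3.6, 3.0]
opening: 0.0127
gripper_force: 25.7
```

Emit:
{"fn": "send_rows", "kwargs": {
  "plan": [
    [[1,0,0,0,-0.07],[1,0,0,0,-0.14],[1,0,0,0,-0.21],[1,0,0,0,-0.28],[1,0,0,0,-0.35],[1,0,0,0,-0.42],[1,0,0,0,-0.49],[1,0,0,0,-0.56],[1,0,0,0,-0.63],[1,0,0,0,-0.7],[1,0,0,0,-0.77],[1,0,0,0,-0.82],[1,0,0,0,-0.82],[1,0,0,0,-0.82]]
  ]
}}

```text
t: 4.23
tool_pos: [0.4727, -0.2923, 0.0823]
orientation: [2.596, -1.769, 0.002]
force: [0.5, -0.6, 3.6]
opening: 0.0124
gripper_force: 26.2
```

Emit:
{"fn": "send_rows", "kwargs": {
  "plan": [
    [[-1,0,0,0,0],[-1,0,0,0,0],[-1,0,0,0,0],[-1,0,0,0,0],[-1,0,0,0,0],[-1,0,0,0,0],[-1,0,0,0,0],[-1,0,0,0.15,0],[-1,0,0,0.25,0],[-1,0,0,0.25,0.1],[-1,0,0,0.25,1],[-1,0,0,0.25,1],[-1,0,0,0.25,1],[-1,0,0,0.25,1],[-1,0,0,0.25,1],[-1,0,0,0.25,1],[-1,0,0,0.25,1],[-1,0,0,0.25,1],[-1,0,0,0.25,1],[-1,0,0,0.25,1]]
  ]
}}

```text
t: 5.9
tool_pos: [0.4721, -0.2917, 0.1315]
orientation: [-3.132, 0.24, 0.0]
force: [0.3, -0.4, -0.3]
opening: 0.0931
gripper_force: 0.0
```

Emit:
{"fn": "send_rows", "kwargs": {
  "plan": [
    [[-1,0,0,0,1],[-1,0,0,0,1],[-1,0,0,0,1],[-1,0,0,0,1],[-1,0,0,0,1],[-1,0,0,0,1],[-1,0,0,0,1],[-1,0,0,0,1],[-1,0,0,0,1],[-1,0,0,0,1]]
  ]
}}

```text
t: 6.73
tool_pos: [0.4721, -0.2918, 0.1315]
orientation: [-2.831, -1.361, 0.0]
force: [0.0, 0.1, 0.2]
opening: 0.0931
gripper_force: 0.0
```

Emit:
{"fn": "send_rows", "kwargs": {
  "plan": [
    [[-1,0,0,0,1],[-1,0,0,0,1],[-1,0,0,0,1],[-1,0,0,0,1],[-1,0,0,0,1],[-1,0,0,0,1],[-1,0,0,0,1],[-1,0,0,0,1],[-1,0,0,0,1],[-1,0,0,0,1]]
  ]
}}

```text
t: 7.57
tool_pos: [0.4721, -0.2918, 0.1316]
orientation: [-1.773, -2.593, -0.0]
force: [-0.4, 0.5, 0.4]
opening: 0.093
gripper_force: 0.0
```

Run:
```python
from h import *
s=telemetry.read_state();print(s['t'],s['tool_pos'],s['orientation'],s['force'],s['q'])
im,d=snap('side'); cr=im[180:260,330:420]; cv2.imwrite('pics/s2.png',cv2.resize(cr,None,fx=7,fy=7,interpolation=cv2.INTER_CUBIC))
```

```text
7.5667 [ 0.47214572 -0.29181415  0.13158096] [-1.77297926e+00 -2.59335517e+00 -2.35091891e-05] [-0.44890562  0.4773097   0.43778413] [-6.45975181e-01  8.33911053e-02  1.73219119e+00  1.04149865e-05
  1.32611565e+00 -1.01742057e+00]
```

View pics/s2.png

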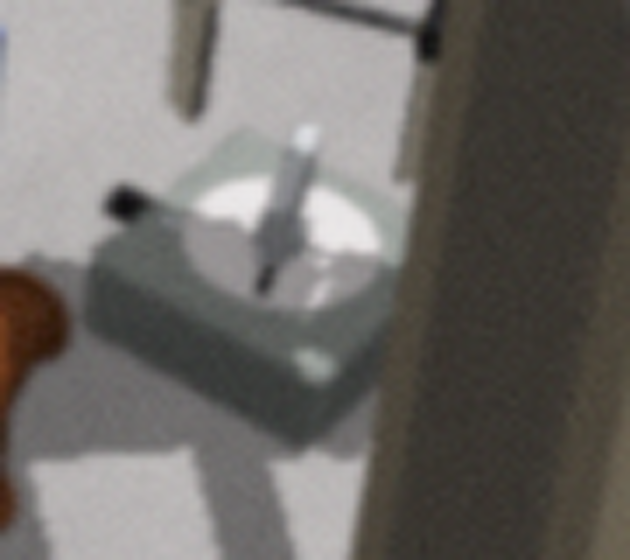

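The key has turned about 75° and stayed there: the pointer is now at (265,280), toward the left of the box. Next comes the second partial turn.

Emit:
{"fn": "send_rows", "kwargs": {
  "plan": [
    [[-1,0,0,-0.12,0],[-1,0,0,-0.245,0],[1,0,0,-0.245,0],[1,0,0,-0.245,0],[1,0,0,-0.245,0],[1,0,0,-0.245,0],[1,0,0,-0.245,0],[1,0,0,-0.245,0],[1,0,0,-0.245,0],[1,0,0,-0.245,0],[1,0,0,-0.245,0],[1,0,0,-0.245,0],[1,0,0,-0.245,0],[1,0,0,-0.245,0],[1,0,0,-0.245,0],[1,0,0,-0.245,0],[1,0,0,-0.245,0]]
  ]
}}

```text
t: 9.03
tool_pos: [0.4725, -0.2917, 0.0826]
orientation: [1.77, 2.595, 0.001]
force: [2.6, 1.9, -1.6]
opening: 0.0118
gripper_force: 24.4
```

Emit:
{"fn": "send_rows", "kwargs": {
  "plan": [
    [[1,0,0,0,-0.07],[1,0,0,0,-0.14],[1,0,0,0,-0.21],[1,0,0,0,-0.28],[1,0,0,0,-0.35],[1,0,0,0,-0.42],[1,0,0,0,-0.49],[1,0,0,0,-0.56],[1,0,0,0,-0.63],[1,0,0,0,-0.7],[1,0,0,0,-0.77],[1,0,0,0,-0.84],[1,0,0,0,-0.91],[1,0,0,0,-0.98],[1,0,0,0,-0.98]]
  ]
}}

```text
t: 10.28
tool_pos: [0.4742, -0.2921, 0.0827]
orientation: [2.817, 1.384, 0.005]
force: [13.8, -2.8, -10.3]
opening: 0.0119
gripper_force: 24.9
```

Emit:
{"fn": "send_rows", "kwargs": {
  "plan": [
    [[1,0,0,0,-0.05],[1,0,0,0,-0.1],[1,0,0,0,-0.15],[1,0,0,0,-0.2],[1,0,0,0,-0.23],[1,0,0,0,-0.25],[1,0,0,0,-0.25],[1,0,0,0,-0.25]]
  ]
}}

```text
t: 10.95
tool_pos: [0.4745, -0.2924, 0.0827]
orientation: [2.971, 1.011, 0.006]
force: [14.5, -4.1, -10.8]
opening: 0.0119
gripper_force: 25.0
```

Run:
```python
from h import *
s=telemetry.read_state();print(s['t'],s['tool_pos'],s['orientation'],s['force'],s['wrist_torque'],s['opening'])
```

```text
10.95 [ 0.47446788 -0.29243454  0.08266409] [2.97102817 1.01087566 0.0062644 ] [ 14.53634288  -4.14788607 -10.82978498] [-0.55749335 -2.26696485  0.15412839] 0.01190552277811358
```

Emit:
{"fn": "send_rows", "kwargs": {
  "plan": [
    [[-1,0,0,0,0],[-1,0,0,0,0],[-1,0,0,0,0],[-1,0,0,0,0],[-1,0,0,0,0],[-1,0,0,0,0],[-1,0,0,0,0],[-1,0,0,0,0],[-1,0,0,0.15,0],[-1,0,0,0.35,0],[-1,0,0,0.55,0],[-1,0,0,0.75,0],[-1,0,0,1,0],[-1,0,0,1,0],[-1,0,0,1,0],[-1,0,0,1,0]]
  ]
}}

```text
t: 12.28
tool_pos: [0.4724, -0.2921, 0.283]
orientation: [2.973, 1.011, 0.001]
force: [0.1, -0.6, -0.9]
opening: 0.0928
gripper_force: 0.0
```

Emit:
{"fn": "send_rows", "kwargs": {
  "plan": [
    [[-1,0,0.2,0.15,0],[-1,0,0.4,0.15,0],[-1,0,0.6,0.15,0],[-1,0,0.8,0.15,0],[-1,0,1,0.15,0],[-1,0,1,0.15,0]]
  ]
}}

```text
t: 12.78
tool_pos: [0.4713, -0.0854, 0.3103]
orientation: [-2.967, -1.019, 0.003]
force: [0.6, 0.2, 0.6]
opening: 0.0929
gripper_force: 0.0
```

Emit:
{"fn": "send_rows", "kwargs": {
  "plan": [
    [[-1,0,0.2,0,0],[-1,0,0.4,0,0],[-1,0,0.6,0,0],[-1,0,0.8,0,0],[-1,0,1,0,0],[-1,0,1,0,0]]
  ]
}}

```text
t: 13.28
tool_pos: [0.4707, 0.1139, 0.31]
orientation: [-2.968, -1.02, 0.005]
force: [-0.1, -0.1, 0.6]
opening: 0.0931
gripper_force: 0.0
```

Run:
```python
from h import *
s=telemetry.read_state();print(s['t'],s['tool_pos'],s['orientation'],s['force'],s['q'])
im,d=snap('top','top2.png'); x0,y0,x1,y1=345,225,405,295; cv2.imwrite('pics/timer2.png',cv2.resize(im[y0:y1,x0:x1],None,fx=7,fy=7,interpolation=cv2.INTER_CUBIC))
C=cloud('top',d)
def sel(b,z0,z1):
    Q=C[b[1]:b[3],b[0]:b[2]].reshape(-1,3);return Q[(Q[:,2]>z0)&(Q[:,2]<z1)]
for n,b,z0,z1 in(('key',(355,240,397,285),.09,.11),('knob',(115,250,155,290),.245,.262)):
    P=sel(b,z0,z1);print(n,len(P),cv2.minAreaRect(P[:,:2].astype(np.float32)) if len(P) else '')
```

```text
13.2833 [0.47065138 0.11388814 0.30996109] [-2.96793839 -1.01953779  0.00511795] [-0.09485198 -0.07596791  0.59864811] [ 0.12946583 -0.20165018  1.67830638  0.00270909  1.66881567  1.03874637]
key 98 ((0.472533643245697, -0.29265546798706055), (0.0634486973285675, 0.013628723099827766), 39.233665466308594)
knob 117 ((0.4525633752346039, 0.37872815132141113), (0.02883126586675644, 0.029912332072854042), 52.13560104370117)
```

View pics/timer2.png

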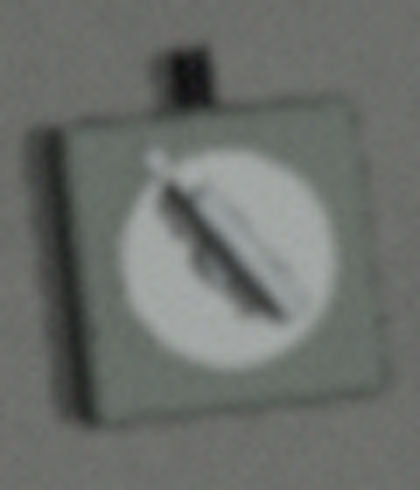

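The pointer end at (170,185) now meets the pin at (158,160), and the wing measures 147° wound, about 2.56 rad. Next, the lamp knob.

Emit:
{"fn": "send_rows", "kwargs": {
  "plan": [
    [[-1,0,0.2,0,0],[-1,-0.1,0.4,0,0],[-1,-0.1,0.6,0,0],[-1,-0.1,0.8,0,0],[-1,-0.1,1,0,0],[-1,-0.1,1,0,0],[-1,-0.1,1,0,0]]
  ]
}}

```text
t: 13.92
tool_pos: [0.4519, 0.3082, 0.31]
orientation: [2.972, 1.015, -0.006]
force: [-1.1, -0.2, 0.3]
opening: 0.0931
gripper_force: 0.0
```

Emit:
{"fn": "send_rows", "kwargs": {
  "plan": [
    [[-1,0,0.2,0,0],[-1,0,0.35,0,0],[-1,0,0.35,0,0],[-1,0,0.35,0,0],[-1,0,0.35,0,0],[-1,0,0.35,0,0]]
  ]
}}

```text
t: 14.42
tool_pos: [0.4529, 0.3762, 0.3124]
orientation: [2.975, 1.008, -0.001]
force: [-0.8, 1.0, 0.1]
opening: 0.0927
gripper_force: 0.0
```

Emit:
{"fn": "send_rows", "kwargs": {
  "plan": [
    [[-1,0,0.012,-0.1,0],[-1,0,0.012,-0.25,0],[-1,0,0.012,-0.385,0],[-1,0,0.012,-0.385,0],[1,0,0.012,-0.385,0],[1,0,0.012,-0.385,0],[1,0,0.012,-0.385,0],[1,0,0.012,-0.385,0],[1,0,0.012,-0.385,0],[1,0,0.012,-0.385,0],[1,0,0.012,-0.385,0],[1,0,0.012,-0.385,0],[1,0,0.012,-0.385,0],[1,0,0.012,-0.385,0],[1,0,0.012,-0.385,0],[1,0,0.012,-0.385,0]]
  ],
  "force": 20
}}

```text
t: 15.75
tool_pos: [0.4535, 0.3793, 0.2355]
orientation: [2.972, 1.009, 0.002]
force: [5.5, -4.5, -1.4]
opening: 0.0298
gripper_force: 20.0
```

Run:
```python
from h import *
s=telemetry.read_state();print(s['t'],s['tool_pos'],s['force'],s['opening'],s['gripper_force'])
h=np.array([.664,.228]);k=np.array([.4525,.3786])-h;t=np.array([.4353,.1139])-h
a=np.degrees(np.arctan2(*k[::-1]));b=np.degrees(np.arctan2(*t[::-1]))%360;print(a,b,np.hypot(*k),np.hypot(*t))
r=np.hypot(*k)
A=np.linspace(a,b,27); 
p=lambda g:r*np.array([np.cos(np.radians(g)),np.sin(np.radians(g))])
for o,seg in((0,A[1:14]),(13,A[14:])):
    print([[1,*np.round((p(g)-p(A[o]))/.2,3).tolist(),0,round((g-A[o])/60,3)] for g in seg])
```

```text
15.75 [0.45345351 0.37933807 0.2355415 ] [ 5.47827655 -4.51055128 -1.36953692] 0.02977235759844069 19.999850392341614
144.54697675685404 206.51492364873644 0.25963938453170005 0.2555826676439543
[[1, -0.03, -0.045, 0, np.float64(0.04)], [1, -0.059, -0.09, 0, np.float64(0.079)], [1, -0.086, -0.137, 0, np.float64(0.119)], [1, -0.11, -0.186, 0, np.float64(0.159)], [1, -0.133, -0.235, 0, np.float64(0.199)], [1, -0.153, -0.285, 0, np.float64(0.238)], [1, -0.172, -0.335, 0, np.float64(0.278)], [1, -0.188, -0.387, 0, np.float64(0.318)], [1, -0.202, -0.439, 0, np.float64(0.358)], [1, -0.214, -0.492, 0, np.float64(0.397)], [1, -0.224, -0.545, 0, np.float64(0.437)], [1, -0.231, -0.598, 0, np.float64(0.477)], [1, -0.237, -0.652, 0, np.float64(0.516)]]
[[1, -0.003, -0.054, 0, np.float64(0.04)], [1, -0.004, -0.108, 0, np.float64(0.079)], [1, -0.003, -0.162, 0, np.float64(0.119)], [1, 0.001, -0.216, 0, np.float64(0.159)], [1, 0.007, -0.269, 0, np.float64(0.199)], [1, 0.015, -0.323, 0, np.float64(0.238)], [1, 0.025, -0.376, 0, np.float64(0.278)], [1, 0.038, -0.428, 0, np.float64(0.318)], [1, 0.053, -0.48, 0, np.float64(0.358)], [1, 0.069, -0.532, 0, np.float64(0.397)], [1, 0.088, -0.582, 0, np.float64(0.437)], [1, 0.11, -0.632, 0, np.float64(0.477)], [1, 0.133, -0.681, 0, np.float64(0.516)]]
```

Emit:
{"fn": "send_rows", "kwargs": {
  "plan": [
    [[1,-0.03,-0.045,0,0.04],[1,-0.059,-0.09,0,0.079],[1,-0.086,-0.137,0,0.119],[1,-0.11,-0.186,0,0.159],[1,-0.133,-0.235,0,0.199],[1,-0.153,-0.285,0,0.238],[1,-0.172,-0.335,0,0.278],[1,-0.188,-0.387,0,0.318],[1,-0.202,-0.439,0,0.358],[1,-0.214,-0.492,0,0.397],[1,-0.224,-0.545,0,0.437],[1,-0.231,-0.598,0,0.477],[1,-0.237,-0.652,0,0.516],[1,-0.237,-0.652,0,0.516],[1,-0.237,-0.652,0,0.516]]
  ]
}}

```text
t: 17.0
tool_pos: [0.406, 0.249, 0.2355]
orientation: [2.596, 1.766, 0.003]
force: [8.0, -1.8, -4.6]
opening: 0.0295
gripper_force: 20.0
```

Emit:
{"fn": "send_rows", "kwargs": {
  "plan": [
    [[1,-0.003,-0.054,0,0.04],[1,-0.004,-0.108,0,0.079],[1,-0.003,-0.162,0,0.119],[1,0.001,-0.216,0,0.159],[1,0.007,-0.269,0,0.199],[1,0.015,-0.323,0,0.238],[1,0.025,-0.376,0,0.278],[1,0.038,-0.428,0,0.318],[1,0.053,-0.48,0,0.358],[1,0.069,-0.532,0,0.397],[1,0.088,-0.582,0,0.437],[1,0.11,-0.632,0,0.477],[1,0.133,-0.681,0,0.516],[1,0.133,-0.681,0,0.516],[1,0.133,-0.681,0,0.516],[1,0.133,-0.681,0,0.516]]
  ]
}}

```text
t: 18.33
tool_pos: [0.4316, 0.1141, 0.2355]
orientation: [2.031, 2.396, 0.001]
force: [5.1, -0.1, -3.9]
opening: 0.0299
gripper_force: 20.0
```

Emit:
{"fn": "send_rows", "kwargs": {
  "plan": [
    [[-1,0,0,0,0],[-1,0,0,0,0],[-1,0,0,0,0],[-1,0,0,0,0],[-1,0,0,0,0],[-1,0,0,0,0],[-1,0,0,0,0],[-1,0,0,0,0],[-1,0,0,0.1,0],[-1,0,0,0.25,0],[-1,0,0,0.45,0],[-1,0,0,0.45,0],[-1,0,0,0.45,0]]
  ]
}}

```text
t: 19.42
tool_pos: [0.4327, 0.1141, 0.3286]
orientation: [2.028, 2.395, 0.007]
force: [0.5, -0.1, -1.0]
opening: 0.093
gripper_force: 0.0
```

Emit:
{"fn": "send_rows", "kwargs": {
  "plan": [
    [[-1,0,-0.2,0,0],[-1,0,-0.4,0,0],[-1,0,-0.6,0,0],[-1,0,-0.8,0,0],[-1,0,-1,0,0],[-1,0,-1,0,0],[-1,0,-1,0,0],[-1,0,-1,0,0]]
  ]
}}

```text
t: 20.08
tool_pos: [0.431, -0.0857, 0.3245]
orientation: [-2.03, -2.395, 0.0]
force: [-0.0, 0.2, -0.3]
opening: 0.093
gripper_force: 0.0
```

Run:
```python
from h import *
s=telemetry.read_state();print(s['t'],s['tool_pos'],s['force'])
im,d=snap('top','top3.png'); C=cloud('top',d).reshape(-1,3)
P=C[(C[:,2]>.248)&(C[:,2]<.262)&(np.hypot(C[:,0]-.43,C[:,1]-.113)<.06)]
print(len(P),cv2.minAreaRect(P[:,:2].astype(np.float32)) if len(P) else '')
im,d=snap('side','side3.png')
```

```text
20.0833 [ 0.43100406 -0.08572613  0.32454918] [-0.04201897  0.24388487 -0.30317506]
103 ((0.4292202293872833, 0.11429885774850845), (0.02705840766429901, 0.028841808438301086), 43.8074951171875)
```

View pics/top3.png

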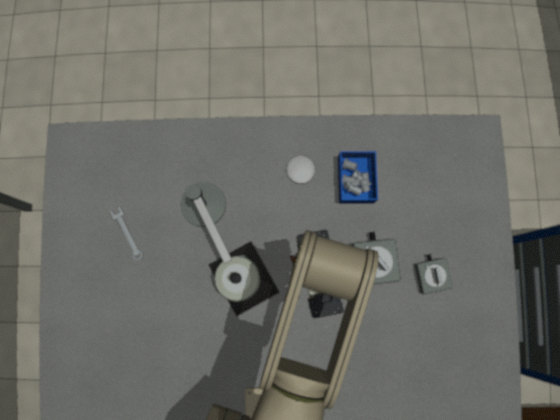

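View pics/side3.png

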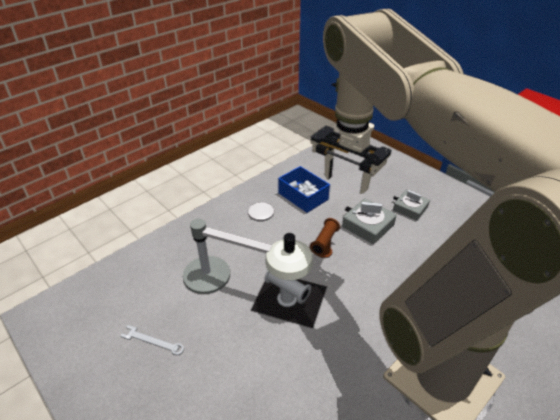

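The knob is at (0.429, 0.114), about 6 mm from the tee's middle. In the side view the tee still stands on its mat at (288,290). The bin, blank, wrench and look-alikes are where they were, and the gripper is clear of everything.

```bash
python3 -c "
from plant import order; print(order.close_job())"
```

```text
the job is handed in; nothing more can be done
None
```

The job is handed in (no verdict came back): at the last look the lamp head was about 6 mm off the tee's middle, the key was wound to about 2.56 of 2.6 rad, the tee and bystanders looked undisturbed in the pictures, and the arm was clear.

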